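# Unscrew the canister's winged cap

## Task

The parts canister has to be emptied next: unscrew its winged screw cap all the way, anticlockwise seen from above, until the threads come free. Then lift the cap away and set it down gently, closed end up, flat on the floor of the shallow steel tray, let go of it, and leave the other things on the bench where they are.

Things in the scene. Friction and masses are not known exactly. Their poses are not given: they have to be found in the camera images.
- canister: Steel drum fixed to the bench, 124 mm across its foot, 110 mm across the body; its shoulder is 85 mm above the bench. A threaded neck, 47 mm across over the threads, rises from there to 133 mm. Origin: centre of its underside, on the bench; neck and thread lie on its z axis (up). Its yaw has no meaning for the work.
- neck (a point): Centre of the hollow neck's mouth, 133 mm above the bench. Right-hand thread, 8 mm rise per turn, 1.5 mm axial play. Two to three anticlockwise turns (how many is not known) free the cap: it then rests loose, does not jump, and lifts without resistance; turned farther it drops by up to 8 mm but stays free. It keeps its height and angle when left.
- cap: Loose aluminium screw cap, 175 to 350 g. Round skirt 56 mm across and 54 mm tall, open below, with a 32 mm plug inside that slides in the neck's bore. Two flat wings, 10 mm thick (y), stick out along +x and -x to 65 mm from the axis, 14 to 34 mm above the underside. Origin: centre of the skirt's underside, on the axis, z up; at the start about 86 mm above the bench. Turns easily: 10 N at a wing is plenty.
- cap_top (a point): Centre of the cap's flat top, 54 mm above the cap's underside, on the axis, axes as the cap's. The round skirt can be gripped from above between the wings, fingers closing along the cap's y (56 mm). Pulled up before it is free, it holds fast after 1.5 to 3 mm and may tip and bind a little. Over 80 N between cap and tray is slamming.
- tray: Shallow rectangular steel tray fixed to the bench, 190 mm (its x) by 150 mm (its y) by 16 mm tall, walls 4 mm and floor 4 mm thick. Origin: centre of its underside. It may lie on the left or the right.
- lock_core: Bystander: plain brass lock core, upright cylinder 17 mm across and 30 mm tall, standing in the tray near a corner at its +x end, about 70 mm along x and 45 mm along y (minus side) from the tray's centre. Origin: centre of its underside. It may shift a little in the tray; it should not be knocked over.
- driver: Bystander: screwdriver 170 mm long lying along x between canister and tray. Origin: centre of its underside.
- padlock: Bystander: brass padlock lying flat, about 44 by 60 mm, 24 mm tall. Origin: under the centre of its brass body.
- jar: Bystander: upright white screw jar, 68 mm across and 90 mm tall, a plain lid without wings. Origin: centre of its underside.

How it is judged:
On the way, in this order (a step that is already met when the one before it is completed fails the run):
1. the cap is screwed upwards on its neck: about a turn and more, still upright over the neck (z of cap in the frame of canister between 0.097 and 0.115 m and horizontal distance between cap and canister below 0.006 m and angle between cap's own z axis and vertical below 0.15 rad), for 0.2 s.
2. the cap is lifted clear above the neck (z of cap in the frame of canister above 0.136 m), for 0.1 s.
At the end, for the whole second after the job is handed in: The cap stands closed end up (within 0.12 rad) with its skirt flat on the tray's floor (its underside less than 8 mm above the tray's underside, its centre inside the tray), released and at rest (x of cap in the frame of tray between -0.09 and 0.09 m and y of cap in the frame of tray between -0.07 and 0.07 m and z of cap in the frame of tray below 0.008 m and angle between cap's own z axis and vertical below 0.12 rad and linear speed of cap below 0.02 m/s and contact force between cap and the fingers below 0.1 N); the robot touches nothing.
It fails at once if the cap is slammed into the tray: more than 80 N (contact force between cap and tray above 80 N).
It fails at once if the lock core in the tray is knocked over (angle between lock_core's own z axis and vertical above 0.6 rad).
It fails at once if a bystander is moved by more than 30 mm (distance of any of driver, padlock, jar, lock_core from where it was at the start of the episode above 0.03 m).
It also fails if it takes over 67 s, if anything falls off the work surface, if the arm or the gripper's body presses on something with over 40 N, if the wrist force passes 120 N, or if a joint passes its speed limit or range.

## Robot

A 6-joint arm with a two-finger parallel gripper is mounted at the origin on the work surface. World frame = base frame: x ahead of the robot, y to its left, z up, the work surface at z = 0. Lengths are in m, angles in rad, forces in N, time in s.
With the tool pointing down it reaches from about 0.35 to 0.85 m from the base axis. Payload 8.1 kg.
Tool frame: the origin (TCP) lies midway between the tips of the shut fingers; the grasp point (between the pads) lies 19 mm behind it (manip.grip_depth is the distance from the TCP to the grasp point, in m); x points along the fingers, y is the direction in which the jaws open and shut, and the axes are right-handed (so a half turn about x gives the same grasp; the last joint's range is limited). The gripper opens to 85 mm and grips with 20 to 120 N. Pads are 22 mm wide; open, the fingers measure 114 mm over their backs; the gripper's body (76 mm by 85 mm) begins 54 mm behind the grasp point. The pads swing forward as they close: fully open they stand 13 mm farther back than shut.
Start: joints at [1.22, 0.13, 1.488, -0, 1.523, -0.085], TCP at [0.158, 0.579, 0.231] pointing down, gripper open.
Joint ranges: [-2.96, 2.96], [-0.89, 2.26], [0.02, 2.5], [-1.34, 4.48], [0, 2.73], [-2.66, 2.66]. Speed limits (rad/s): [2.39, 2.39, 2.79, 3.14, 3.14, 3.14].

## Interface

Orientations are given as a unit quaternion [w, x, y, z].
In Python, from station import manip, cams, ticket gives the robot as it stands.
- The arm moves only by the shell command python3 -m handwheel 'ROWS'. ROWS is JSON, a list of rows, each an object with "slide": the shift along the tool's x, y, z in mm, a list of three; "rotation": the turn, a rotation vector about the tool's x, y, z in rad, a list of three; "grip": the finger opening in mm, from 0 to 85.4. In form: [{"slide": [tx, ty, tz], "rotation": [rx, ry, rz], "grip": grip}, ...]. A call has exactly 8 rows; each row is the pose to reach, as a shift and turn from the pose commanded when the call began, along the tool's axes at that moment; what a row does not reach only later rows make up. A row lasts 1/12 s, in which the tool goes at most 41.7 mm and 7.16 degrees, less where a joint would pass 70% of its speed; a pose out of reach is approached as far as the arm can. A call with a gripper value outside its range is refused whole. The fingers move at their own pace and stop on an object; the grip force is fixed at half the most. Time passes only in rows, so rows that repeat a pose let the fingers close, or fill a call up. It gives the time, the measured TCP pose, the force and the opening at its end, in the units of the state.
- manip.get_state(): the state, without advancing time (a new reading comes with each control period).
- cams.snapshot(name): name is "scene" or "top"; returns (picture, depth): 400x640x3 uint8, red, green, blue; 400x640 float32, m along the optical axis (not along the pixel's ray), 0 where there is no reading.
- cams.calibration(name): a dict with "camera_matrix" (3x3 intrinsics, pixels), "D" ([k1, k2, p1, p2, k3] as OpenCV has them; the pictures are not rectified), "extrinsics" (4x4, takes a point from camera to world coordinates). Camera axes: x right, y up, looking along -z (the intrinsics and any distortion apply to the point x, -y, -z); pixel columns grow to the right and rows downward; lengths in m; the calibration is good to about 2 mm. A picture is of the moment at which its call begins. calibration takes no time and is no camera call.
- ticket.job_done(): hands the job in, once; it reports no verdict.
The state is a dict: "time_s": time; "qpos": joint angles; "qd": joint speeds; "tau": joint torques, N m; "tool_pos": TCP position; "tcp_rot": TCP orientation; "contact_force": force on the tool from outside, world axes, zero at the start; "wrist_torque": the same for the moment, N m; "finger_gap": finger opening in m.
Only numpy, scipy, OpenCV 4.12 (cv2) and the standard library are available. Lean on these libraries where they do the work, as an engineer would, in place of code of your own. Each camera call takes 0.05 s, during which the arm holds its last target. There are 200 camera calls.

## Working session

There is one attempt and no reset: what is moved stays moved. The work goes in short steps, Python scripts to look and compute and a shell command to move; the robot and the scene stay as the last step left them, time stands still between calls to the robot, and variables do not carry over. Pictures are saved under pics/ and viewed, about 8 in all and at most 12, crops included, and the job is handed in when it is done.

```bash
mkdir -p pics; cat > h.py <<'E'
import numpy as np,cv2
from station import manip,cams,ticket
from scipy.spatial.transform import Rotation as R
def snap(n,f):
    p,d=cams.snapshot(n); cv2.imwrite('pics/'+f+'.png',p[:,:,::-1]); np.save('pics/'+f+'.npy',d); return p,d
def world(n,d):
    c=cams.calibration(n);K=np.array(c['camera_matrix']);D=np.array(c['D']);T=np.array(c['extrinsics'])
    h,w=d.shape; u,v=np.meshgrid(np.arange(w),np.arange(h))
    q=cv2.undistortPoints(np.stack([u,v],-1).reshape(-1,1,2).astype(float),K,D).reshape(h,w,2)
    P=np.stack([q[...,0]*d,-q[...,1]*d,-d],-1)
    return P@T[:3,:3].T+T[:3,3]
E
python3 - <<'E'
from h import *
s=manip.get_state();print(s)
for n in('top','scene'):
    p,d=snap(n,n+'0');print(n,np.array(cams.calibration(n)['extrinsics']).round(3).tolist())
E
```

```text
{'time_s': 0.0, 'qpos': array([ 1.21960425e+00,  1.31155589e-01,  1.48930099e+00,  9.42261396e-06,
        1.52304258e+00, -8.54191781e-02]), 'qd': array([ 2.26131470e-04, -2.23548080e-03, -2.49936325e-04,  3.61661835e-05,
        1.83035890e-03,  5.17978201e-04]), 'tau': array([ 5.75755439e-04, -5.69416094e+01, -5.00538969e+01, -3.64798707e-04,
        1.51323300e-02, -3.22901087e-05]), 'tool_pos': array([0.15738118, 0.5783969 , 0.23023588]), 'tcp_rot': array([ 0.70072306,  0.09303139,  0.70102152, -0.09434605]), 'contact_force': array([ 0.29494742, -0.35776768,  0.11790001]), 'wrist_torque': array([-0.01179337,  0.08231701, -0.02970562]), 'finger_gap': 0.08525897089430146}
top [[0.024, 0.989, -0.148, 0.423], [-1.0, 0.022, -0.015, 0.085], [-0.011, 0.148, 0.989, 1.307], [0.0, 0.0, 0.0, 1.0]]
scene [[0.803, -0.355, 0.479, 0.991], [0.596, 0.504, -0.625, -0.442], [-0.019, 0.788, 0.616, 0.646], [0.0, 0.0, 0.0, 1.0]]
```

View pics/top0.png

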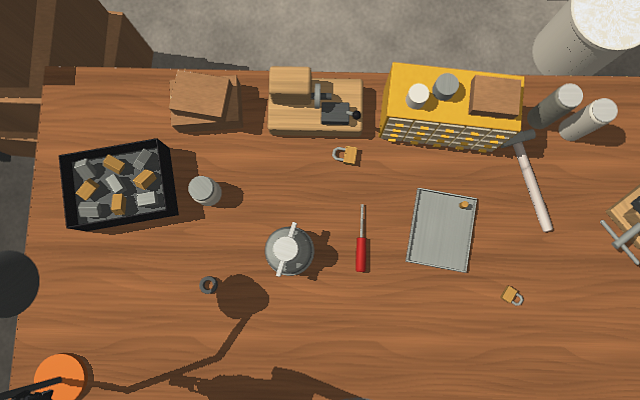

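View pics/scene0.png

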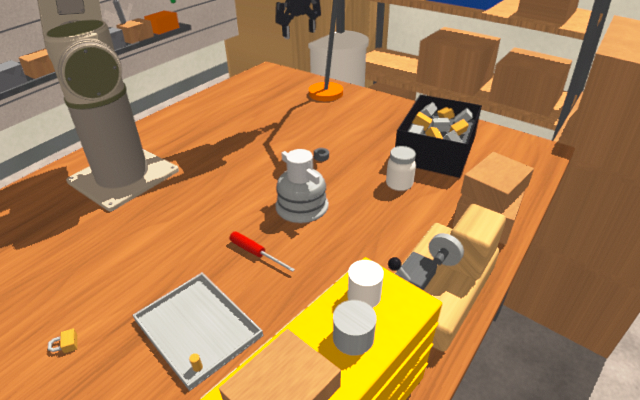

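The top view shows the canister and cap at about (287,249), with the wings running (293,225) to (279,275). The tray is centred near (443,230) with the lock core at (466,205), the driver is at (361,238), and the jar is at (204,191). Next I'll turn these into positions.

```bash
python3 - <<'E'
from h import *
d=np.load('pics/top0.npy');W=world('top',d);x,y,z=W[...,0],W[...,1],W[...,2]
a,b=W[249,286],W[230,443];print(a,b)
near=np.hypot(x-a[0],y-a[1])<.075
m=near&(z>.132)&(z<.155);c=W[m];print('captop',m.sum(),c.mean(0),np.median(c[:,2]),(c.max(0)+c.min(0))/2,np.ptp(c,0))
(cx,cy),r=cv2.minEnclosingCircle(c[:,:2].astype(np.float32));print(cx,cy,r)
m=near&(z>.112)&(z<.127);w=W[m];print('wing',m.sum(),np.median(w[:,2]))
rr=cv2.minAreaRect((w[:,:2]*1000).astype(np.float32));print(rr)
q=w[np.hypot(w[:,0]-cx,w[:,1]-cy)>.035];q=q[:,:2]-[cx,cy];ang=np.angle(np.mean(np.exp(2j*np.arctan2(q[:,1],q[:,0]))))/2;print('wing ang',ang)
m=near&(z>.07)&(z<.095);print('shoulder',(W[m].max(0)+W[m].min(0))/2,np.ptp(W[m],0))
m=(abs(x-b[0])<.13)&(abs(y-b[1])<.11)&(z>.001)&(z<.022)
# tray by grey colour
p=cv2.imread('pics/top0.png').astype(int);g=(p.max(2)-p.min(2)<40)&m
rr=cv2.minAreaRect((W[g][:,:2]*1000).astype(np.float32));print('tray',rr,cv2.boxPoints(rr))
for n,(u,v) in dict(tc1=(418,190),tc2=(478,199),tc3=(467,271),tc4=(407,263),core=(465,204),drv=(361,238),drt=(363,206),drb=(361,271),jar=(202,186),canleft=(265,249)).items(): print(n,W[v,u].round(4))
E
```

```text
[0.46830071 0.1736559  0.14209304] [ 0.53120346 -0.21273956  0.00155367]
captop 472 [0.46953631 0.17634296 0.14033255] 0.14033865906377008 [0.47059589 0.17616526 0.14025261] [0.05428385 0.05442101 0.01609683]
0.4698435366153717 0.17631326615810394 0.028005098924040794
wing 149 0.12008906763526661
((467.000732421875, 165.61270141601562), (32.08271408081055, 128.84478759765625), 74.37455749511719)
wing ang -0.2720225700377925
shoulder [0.47031173 0.1765138  0.08227079] [0.10747966 0.10590455 0.02417693]
tray ((532.213134765625, -208.46380615234375), (159.55014038085938, 191.1569366455078), 80.6046142578125) [[ 424.8938  -271.56586]
 [ 613.48645 -302.77155]
 [ 639.5325  -145.36176]
 [ 450.93982 -114.15607]]
tc1 [ 0.6302 -0.1474  0.0166]
tc2 [ 0.6124 -0.3021  0.0036]
tc3 [ 0.4298 -0.2708  0.0029]
tc4 [ 4.460e-01 -1.218e-01  1.000e-04]
core [ 0.5945 -0.2605  0.0347]
drv [ 0.5043 -0.0034  0.028 ]
drt [ 0.5883 -0.0096 -0.0013]
drb [ 0.4232 -0.0043  0.0276]
jar [0.6169 0.3855 0.0885]
canleft [0.4698 0.2293 0.073 ]
```

```bash
python3 - <<'E'
from h import *
s=manip.get_state();w,x,y,z=s['tcp_rot'];r=R.from_quat([x,y,z,w]);M=r.as_matrix();print(M.round(3))
yaw=np.arctan2(M[1,1],M[0,1]);print('yaw y',yaw)
# yaw = q1 - q6 + c (x down)
q=s['qpos'];
for sg in(1,-1):
    c=yaw-q[0]-sg*q[5];print(sg,'c',c,[ (1.299+k*np.pi-.359-c)*sg for k in(-3,-2,-1,0,1,2)])
for T in([.470,.1764,.20],[.470,.1764,.231]): print((M.T@(np.array(T)-s['tool_pos'])*1000).round(1))
E
```

```text
[[-0.001  0.263  0.965]
 [-0.002  0.965 -0.263]
 [-1.    -0.002 -0.   ]]
yaw y 1.305032360577071
1 c 0.17083439433105801 [np.float64(-8.655612355100438), np.float64(-5.5140197015106445), np.float64(-2.3724270479208514), np.float64(0.769165605668942), np.float64(3.9107582592587344), np.float64(7.052350912848528)]
-1 c -1.1329562553258343e-06 [np.float64(8.484776827813125), np.float64(5.343184174223332), np.float64(2.2015915206335377), np.float64(-0.9400011329562553), np.float64(-4.081593786546048), np.float64(-7.223186440135841)]
[  30.8 -305.8  407.2]
[-2.000e-01 -3.058e+02  4.072e+02]
```

```bash
python3 -m handwheel '[{"slide":[0,-19,25],"rotation":[0,0,0],"grip":85},{"slide":[0,-38,51],"rotation":[0,0,0],"grip":85},{"slide":[0,-57,76],"rotation":[0,0,0],"grip":85},{"slide":[0,-76,102],"rotation":[0,0,0],"grip":85},{"slide":[0,-95,127],"rotation":[0,0,0],"grip":85},{"slide":[0,-115,153],"rotation":[0,0,0],"grip":85},{"slide":[0,-134,178],"rotation":[0,0,0],"grip":85},{"slide":[0,-153,204],"rotation":[0,0,0],"grip":85}]'
python3 -m handwheel '[{"slide":[0,-19,25],"rotation":[0,0,0],"grip":85},{"slide":[0,-38,51],"rotation":[0,0,0],"grip":85},{"slide":[0,-57,76],"rotation":[0,0,0],"grip":85},{"slide":[0,-76,102],"rotation":[0,0,0],"grip":85},{"slide":[0,-95,127],"rotation":[0,0,0],"grip":85},{"slide":[0,-115,153],"rotation":[0,0,0],"grip":85},{"slide":[0,-134,178],"rotation":[0,0,0],"grip":85},{"slide":[0,-153,204],"rotation":[0,0,0],"grip":85}]'
python3 -m handwheel '[{"slide":[0,0,0],"rotation":[0.1,0,0],"grip":85},{"slide":[5,0,0],"rotation":[0.2,0,0],"grip":85},{"slide":[10,0,0],"rotation":[0.3,0,0],"grip":85},{"slide":[15,0,0],"rotation":[0.4,0,0],"grip":85},{"slide":[20,0,0],"rotation":[0.5,0,0],"grip":85},{"slide":[25,0,0],"rotation":[0.6,0,0],"grip":85},{"slide":[30,0,0],"rotation":[0.7,0,0],"grip":85},{"slide":[35,0,0],"rotation":[0.785,0,0],"grip":85}]'
python3 - <<'E'
from h import *
s=manip.get_state();print(s['qpos'],s['tool_pos'],s['contact_force'])
E
```

```text
time_s: 0.77
tool_pos: [0.3146, 0.3763, 0.2309]
tcp_rot: [0.701, 0.093, 0.701, -0.094]
contact_force: [0.5, 0.2, 0.2]
finger_gap: 0.0849
time_s: 1.43
tool_pos: [0.4713, 0.175, 0.2309]
tcp_rot: [0.701, 0.094, 0.701, -0.094]
contact_force: [0.4, 1.0, -0.5]
finger_gap: 0.0848
time_s: 2.1
tool_pos: [0.4705, 0.1764, 0.1956]
tcp_rot: [0.611, 0.356, 0.611, -0.356]
contact_force: [-0.8, 0.7, 0.2]
finger_gap: 0.0849
[ 2.56645687e-01 -1.15391713e-01  1.80063016e+00  6.56598715e-06
  1.45731808e+00 -2.58177699e-01] [0.47052722 0.17641809 0.1955544 ] [-0.80450678  0.74854758  0.1812615 ]
```

```bash
for i in 1 2; do python3 -m handwheel '[{"slide":[0,0,0],"rotation":[0.12,0,0],"grip":85},{"slide":[0,0,0],"rotation":[0.24,0,0],"grip":85},{"slide":[0,0,0],"rotation":[0.36,0,0],"grip":85},{"slide":[0,0,0],"rotation":[0.48,0,0],"grip":85},{"slide":[0,0,0],"rotation":[0.6,0,0],"grip":85},{"slide":[0,0,0],"rotation":[0.72,0,0],"grip":85},{"slide":[0,0,0],"rotation":[0.84,0,0],"grip":85},{"slide":[0,0,0],"rotation":[0.96,0,0],"grip":85}]'; done
python3 -m handwheel '[{"slide":[10,0,0],"rotation":[0.11,0,0],"grip":85},{"slide":[20,0,0],"rotation":[0.22,0,0],"grip":85},{"slide":[25,0,0],"rotation":[0.33,0,0],"grip":85},{"slide":[30,0,0],"rotation":[0.436,0,0],"grip":85},{"slide":[45,0,0],"rotation":[0.436,0,0],"grip":85},{"slide":[65,0,0],"rotation":[0.436,0,0],"grip":85},{"slide":[85,0,0],"rotation":[0.436,0,0],"grip":85},{"slide":[94,0,0],"rotation":[0.436,0,0],"grip":85}]'
python3 - <<'E'
from h import *
s=manip.get_state();print(s['qpos'],s['tool_pos'],s['contact_force'])
p,d=snap('scene','a1');cv2.imwrite('pics/a1c.png',cv2.resize(cv2.imread('pics/a1.png')[60:260,200:440],None,fx=3,fy=3)[:, :])
E
```

```text
time_s: 2.77
tool_pos: [0.4705, 0.1764, 0.1958]
tcp_rot: [-0.377, -0.598, -0.377, 0.599]
contact_force: [0.1, -0.3, -0.0]
finger_gap: 0.0847
time_s: 3.43
tool_pos: [0.4705, 0.1764, 0.1958]
tcp_rot: [-0.058, -0.704, -0.058, 0.705]
contact_force: [0.4, 0.4, 0.2]
finger_gap: 0.0849
time_s: 4.1
tool_pos: [0.469, 0.176, 0.0992]
tcp_rot: [0.093, -0.7, 0.094, 0.702]
contact_force: [-0.3, 0.1, -1.4]
finger_gap: 0.0849
[ 2.56627830e-01 -2.80898416e-02  1.90019219e+00 -1.93161099e-05
  1.27368469e+00  2.09263867e+00] [0.46897935 0.17599326 0.09920149] [-0.34172531  0.14621086 -1.36729505]
```

View pics/a1c.png

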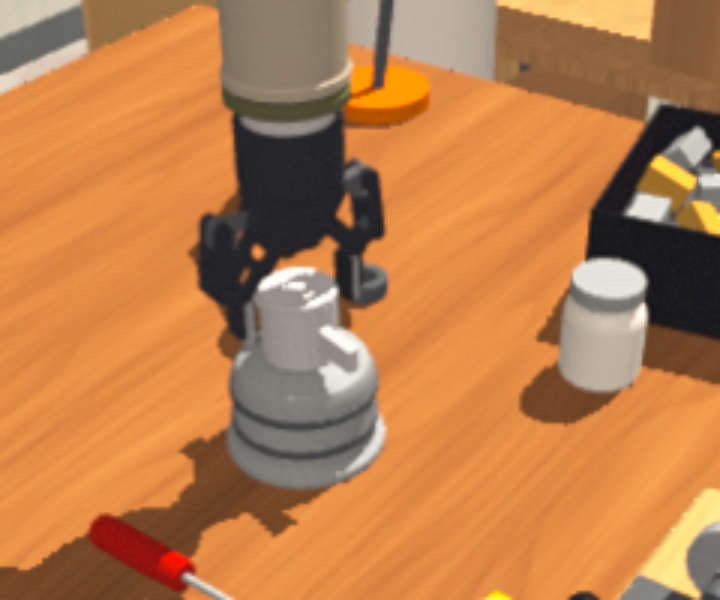

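The fingers straddle the skirt with clearance, with the cap top at (297,283) and a wing at (340,345) between the fingers. Closing now.

```bash
python3 -m handwheel '[{"slide":[0,0,0],"rotation":[0,0,0],"grip":45},{"slide":[0,0,0],"rotation":[0,0,0],"grip":45},{"slide":[0,0,0],"rotation":[0,0,0],"grip":45},{"slide":[0,0,0],"rotation":[0,0,0],"grip":45},{"slide":[0,0,0],"rotation":[0,0,0],"grip":45},{"slide":[0,0,0],"rotation":[0,0,0],"grip":45},{"slide":[0,0,0],"rotation":[0,0,0],"grip":45},{"slide":[0,0,0],"rotation":[0,0,0],"grip":45}]'
python3 -m handwheel '[{"slide":[0,0,0],"rotation":[-0.06,0,0],"grip":45},{"slide":[-0.1,0,0],"rotation":[-0.12,0,0],"grip":45},{"slide":[-0.3,0,0],"rotation":[-0.2,0,0],"grip":45},{"slide":[-0.4,0,0],"rotation":[-0.3,0,0],"grip":45},{"slide":[-0.5,0,0],"rotation":[-0.4,0,0],"grip":45},{"slide":[-0.6,0,0],"rotation":[-0.5,0,0],"grip":45},{"slide":[-0.8,0,0],"rotation":[-0.6,0,0],"grip":45},{"slide":[-0.9,0,0],"rotation":[-0.7,0,0],"grip":45}]'
python3 - <<'E'
from h import *
s=manip.get_state();print(s['qpos'],s['tool_pos'],s['contact_force'],s['wrist_torque'])
E
```

```text
time_s: 4.82
tool_pos: [0.4721, 0.1768, 0.104]
tcp_rot: [-0.094, 0.702, -0.093, -0.7]
contact_force: [-0.2, 0.2, 6.3]
finger_gap: 0.0541
time_s: 5.48
tool_pos: [0.472, 0.177, 0.1046]
tcp_rot: [0.154, 0.691, 0.154, -0.689]
contact_force: [0.9, 1.4, 5.0]
finger_gap: 0.0544
[ 2.56728946e-01 -3.27559812e-02  1.89421355e+00  3.31075943e-04
  1.27723880e+00  1.38778770e+00] [0.47203589 0.17697425 0.10459081] [0.87013447 1.41273878 5.00084746] [ 0.2207919   0.06357181 -0.09539336]
```

```bash
for i in 1 2 3 4; do python3 -m handwheel '[{"slide":[-0.15,0,0],"rotation":[-0.12,0,0],"grip":45},{"slide":[-0.3,0,0],"rotation":[-0.24,0,0],"grip":45},{"slide":[-0.45,0,0],"rotation":[-0.36,0,0],"grip":45},{"slide":[-0.6,0,0],"rotation":[-0.48,0,0],"grip":45},{"slide":[-0.75,0,0],"rotation":[-0.6,0,0],"grip":45},{"slide":[-0.9,0,0],"rotation":[-0.72,0,0],"grip":45},{"slide":[-1.05,0,0],"rotation":[-0.84,0,0],"grip":45},{"slide":[-1.2,0,0],"rotation":[-0.96,0,0],"grip":45}]' | grep -v rot; done
python3 - <<'E'
from h import *
s=manip.get_state();print(s['qpos'],s['tool_pos'],s['contact_force'],s['wrist_torque'])
p,d=snap('top','b1');cv2.imwrite('pics/b1c.png',cv2.resize(cv2.imread('pics/b1.png')[190:310,210:370],None,fx=4,fy=4))
p,d=snap('scene','b2');cv2.imwrite('pics/b2c.png',cv2.resize(cv2.imread('pics/b2.png')[110:230,230:390],None,fx=4,fy=4))
E
```

```text
time_s: 6.15
tool_pos: [0.4712, 0.1777, 0.1057]
contact_force: [-4.9, 4.8, 6.8]
finger_gap: 0.0542
time_s: 6.82
tool_pos: [0.4703, 0.1775, 0.1067]
contact_force: [-8.4, 1.7, 9.1]
finger_gap: 0.0546
time_s: 7.48
tool_pos: [0.47, 0.1766, 0.1078]
contact_force: [-9.7, -1.4, 11.7]
finger_gap: 0.0548
time_s: 8.15
tool_pos: [0.4706, 0.1763, 0.1091]
contact_force: [-6.2, -2.1, 9.5]
finger_gap: 0.0544
[ 2.56536422e-01 -3.87541477e-02  1.89118696e+00 -1.82249975e-04
  1.28979920e+00 -2.45310781e+00] [0.47060721 0.17631411 0.10914449] [-6.15827646 -2.06164256  9.46985676] [-0.31066951  1.06166128 -0.11269186]
```

View pics/b2c.png

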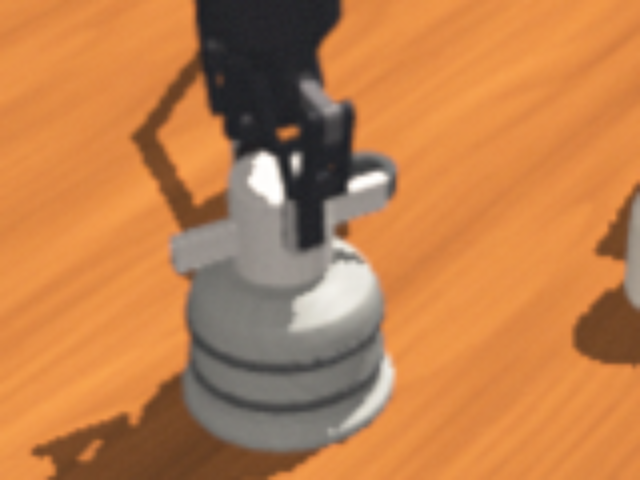

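The cap has turned with the gripper, about 0.72 turn, and the wings are still clear of the fingers at (180,250) and (370,190). Now I'll release, lift, swing back half a turn and regrip.

```bash
python3 -m handwheel '[{"slide":[0,0,0],"rotation":[0,0,0],"grip":85},{"slide":[0,0,0],"rotation":[0,0,0],"grip":85},{"slide":[0,0,0],"rotation":[0,0,0],"grip":85},{"slide":[-15,0,0],"rotation":[0,0,0],"grip":85},{"slide":[-32,0,0],"rotation":[0,0,0],"grip":85},{"slide":[-32,0,0],"rotation":[0.12,0,0],"grip":85},{"slide":[-32,0,0],"rotation":[0.24,0,0],"grip":85},{"slide":[-32,0,0],"rotation":[0.36,0,0],"grip":85}]'
for i in 1 2; do python3 -m handwheel '[{"slide":[0,0,0],"rotation":[0.12,0,0],"grip":85},{"slide":[0,0,0],"rotation":[0.24,0,0],"grip":85},{"slide":[0,0,0],"rotation":[0.36,0,0],"grip":85},{"slide":[0,0,0],"rotation":[0.48,0,0],"grip":85},{"slide":[0,0,0],"rotation":[0.6,0,0],"grip":85},{"slide":[0,0,0],"rotation":[0.72,0,0],"grip":85},{"slide":[0,0,0],"rotation":[0.84,0,0],"grip":85},{"slide":[0,0,0],"rotation":[0.96,0,0],"grip":85}]'; done
python3 -m handwheel '[{"slide":[0,0,0],"rotation":[0.12,0,0],"grip":85},{"slide":[0,0,0],"rotation":[0.24,0,0],"grip":85},{"slide":[0,0,0],"rotation":[0.36,0,0],"grip":85},{"slide":[0,0,0],"rotation":[0.48,0,0],"grip":85},{"slide":[0,0,0],"rotation":[0.6,0,0],"grip":85},{"slide":[8,0,0],"rotation":[0.72,0,0],"grip":85},{"slide":[20,0,0],"rotation":[0.84,0,0],"grip":85},{"slide":[32,0,0],"rotation":[0.862,0,0],"grip":85}]'
python3 - <<'E'
from h import *
s=manip.get_state();print(s['qpos'],s['tool_pos'],s['contact_force'],s['wrist_torque'])
p,d=snap('scene','b3');cv2.imwrite('pics/b3c.png',cv2.resize(cv2.imread('pics/b3.png')[110:230,230:390],None,fx=4,fy=4))
E
```

```text
time_s: 8.92
tool_pos: [0.4713, 0.1767, 0.1405]
tcp_rot: [0.656, -0.265, 0.655, 0.265]
contact_force: [-0.2, 0.1, -0.7]
finger_gap: 0.085
time_s: 9.58
tool_pos: [0.4709, 0.1766, 0.1399]
tcp_rot: [0.704, 0.068, 0.704, -0.068]
contact_force: [-1.2, 0.5, 0.6]
finger_gap: 0.085
time_s: 10.25
tool_pos: [0.4709, 0.1766, 0.1399]
tcp_rot: [0.593, 0.385, 0.593, -0.385]
contact_force: [-0.1, -0.2, 0.6]
finger_gap: 0.085
time_s: 10.92
tool_pos: [0.4714, 0.1767, 0.1079]
tcp_rot: [0.378, 0.598, 0.377, -0.597]
contact_force: [0.2, 0.3, -0.8]
finger_gap: 0.0852
[ 2.56657071e-01 -3.70414804e-02  1.89188426e+00  5.06271415e-05
  1.28538425e+00  7.00676055e-01] [0.47138578 0.17666517 0.10792945] [ 0.15638259  0.27217517 -0.83514744] [ 0.0266842  -0.01893589 -0.02308059]
```

View pics/b3c.png

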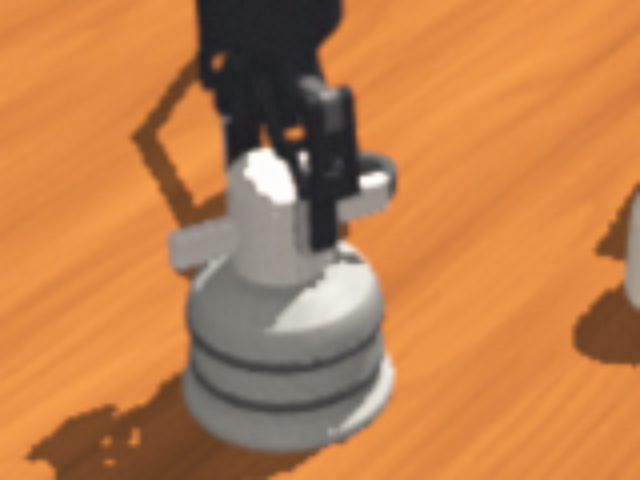

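```bash
python3 -m handwheel '[{"slide":[0,0,0],"rotation":[0,0,0],"grip":45},{"slide":[0,0,0],"rotation":[0,0,0],"grip":45},{"slide":[0,0,0],"rotation":[0,0,0],"grip":45},{"slide":[0,0,0],"rotation":[0,0,0],"grip":45},{"slide":[0,0,0],"rotation":[0,0,0],"grip":45},{"slide":[0,0,0],"rotation":[0,0,0],"grip":45},{"slide":[-0.16,0,0],"rotation":[-0.12,0,0],"grip":45},{"slide":[-0.32,0,0],"rotation":[-0.24,0,0],"grip":45}]'
for i in 1 2 3; do python3 -m handwheel '[{"slide":[-0.16,0,0],"rotation":[-0.12,0,0],"grip":45},{"slide":[-0.32,0,0],"rotation":[-0.24,0,0],"grip":45},{"slide":[-0.48,0,0],"rotation":[-0.36,0,0],"grip":45},{"slide":[-0.64,0,0],"rotation":[-0.48,0,0],"grip":45},{"slide":[-0.8,0,0],"rotation":[-0.6,0,0],"grip":45},{"slide":[-0.96,0,0],"rotation":[-0.72,0,0],"grip":45},{"slide":[-1.12,0,0],"rotation":[-0.84,0,0],"grip":45},{"slide":[-1.28,0,0],"rotation":[-0.96,0,0],"grip":45}]' | grep -v rot; done
echo return
python3 -m handwheel '[{"slide":[0,0,0],"rotation":[0,0,0],"grip":85},{"slide":[0,0,0],"rotation":[0,0,0],"grip":85},{"slide":[0,0,0],"rotation":[0,0,0],"grip":85},{"slide":[-15,0,0],"rotation":[0,0,0],"grip":85},{"slide":[-32,0,0],"rotation":[0,0,0],"grip":85},{"slide":[-32,0,0],"rotation":[0.12,0,0],"grip":85},{"slide":[-32,0,0],"rotation":[0.24,0,0],"grip":85},{"slide":[-32,0,0],"rotation":[0.36,0,0],"grip":85}]'
for i in 1 2; do python3 -m handwheel '[{"slide":[0,0,0],"rotation":[0.12,0,0],"grip":85},{"slide":[0,0,0],"rotation":[0.24,0,0],"grip":85},{"slide":[0,0,0],"rotation":[0.36,0,0],"grip":85},{"slide":[0,0,0],"rotation":[0.48,0,0],"grip":85},{"slide":[0,0,0],"rotation":[0.6,0,0],"grip":85},{"slide":[0,0,0],"rotation":[0.72,0,0],"grip":85},{"slide":[0,0,0],"rotation":[0.84,0,0],"grip":85},{"slide":[0,0,0],"rotation":[0.96,0,0],"grip":85}]'|grep time; done
python3 -m handwheel '[{"slide":[0,0,0],"rotation":[0.12,0,0],"grip":85},{"slide":[0,0,0],"rotation":[0.24,0,0],"grip":85},{"slide":[0,0,0],"rotation":[0.36,0,0],"grip":85},{"slide":[0,0,0],"rotation":[0.48,0,0],"grip":85},{"slide":[0,0,0],"rotation":[0.6,0,0],"grip":85},{"slide":[8,0,0],"rotation":[0.72,0,0],"grip":85},{"slide":[20,0,0],"rotation":[0.84,0,0],"grip":85},{"slide":[32,0,0],"rotation":[0.84,0,0],"grip":85}]'
python3 - <<'E'
from h import *
s=manip.get_state();print(s['qpos'],s['tool_pos'],s['contact_force'],s['wrist_torque'])
E
```

```text
time_s: 11.63
tool_pos: [0.4712, 0.1768, 0.1089]
tcp_rot: [0.45, 0.546, 0.45, -0.545]
contact_force: [-0.6, -0.2, 4.2]
finger_gap: 0.0547
time_s: 12.3
tool_pos: [0.4715, 0.1769, 0.1102]
contact_force: [0.5, 0.8, 3.0]
finger_gap: 0.0546
time_s: 12.97
tool_pos: [0.4715, 0.1769, 0.1115]
contact_force: [0.9, 1.6, 1.4]
finger_gap: 0.0548
time_s: 13.63
tool_pos: [0.4712, 0.1771, 0.1127]
contact_force: [-1.7, 1.4, 1.0]
finger_gap: 0.0547
return
time_s: 14.3
tool_pos: [0.4713, 0.1765, 0.1447]
tcp_rot: [0.659, -0.256, 0.659, 0.256]
contact_force: [0.4, 0.1, -0.1]
finger_gap: 0.0848
time_s: 14.97
time_s: 15.63
time_s: 16.3
tool_pos: [0.4714, 0.1765, 0.1121]
tcp_rot: [0.377, 0.599, 0.377, -0.598]
contact_force: [-0.6, 1.0, -0.8]
finger_gap: 0.0853
[ 2.56538276e-01 -4.18273474e-02  1.88845652e+00 -9.20842356e-05
  1.29369062e+00  7.03275709e-01] [0.47136454 0.17654636 0.11208843] [-0.60120303  0.99727935 -0.79849164] [ 0.06138128 -0.01266697  0.03288552]
```

```bash
python3 -m handwheel '[{"slide":[0,0,0],"rotation":[0,0,0],"grip":45},{"slide":[0,0,0],"rotation":[0,0,0],"grip":45},{"slide":[0,0,0],"rotation":[0,0,0],"grip":45},{"slide":[0,0,0],"rotation":[0,0,0],"grip":45},{"slide":[0,0,0],"rotation":[0,0,0],"grip":45},{"slide":[0,0,0],"rotation":[0,0,0],"grip":45},{"slide":[-0.16,0,0],"rotation":[-0.12,0,0],"grip":45},{"slide":[-0.32,0,0],"rotation":[-0.24,0,0],"grip":45}]'
for i in 1 2 3; do python3 -m handwheel '[{"slide":[-0.16,0,0],"rotation":[-0.12,0,0],"grip":45},{"slide":[-0.32,0,0],"rotation":[-0.24,0,0],"grip":45},{"slide":[-0.48,0,0],"rotation":[-0.36,0,0],"grip":45},{"slide":[-0.64,0,0],"rotation":[-0.48,0,0],"grip":45},{"slide":[-0.8,0,0],"rotation":[-0.6,0,0],"grip":45},{"slide":[-0.96,0,0],"rotation":[-0.72,0,0],"grip":45},{"slide":[-1.12,0,0],"rotation":[-0.84,0,0],"grip":45},{"slide":[-1.28,0,0],"rotation":[-0.96,0,0],"grip":45}]' | grep -v rot; done
echo return
python3 -m handwheel '[{"slide":[0,0,0],"rotation":[0,0,0],"grip":85},{"slide":[0,0,0],"rotation":[0,0,0],"grip":85},{"slide":[0,0,0],"rotation":[0,0,0],"grip":85},{"slide":[-15,0,0],"rotation":[0,0,0],"grip":85},{"slide":[-32,0,0],"rotation":[0,0,0],"grip":85},{"slide":[-32,0,0],"rotation":[0.12,0,0],"grip":85},{"slide":[-32,0,0],"rotation":[0.24,0,0],"grip":85},{"slide":[-32,0,0],"rotation":[0.36,0,0],"grip":85}]'
for i in 1 2; do python3 -m handwheel '[{"slide":[0,0,0],"rotation":[0.12,0,0],"grip":85},{"slide":[0,0,0],"rotation":[0.24,0,0],"grip":85},{"slide":[0,0,0],"rotation":[0.36,0,0],"grip":85},{"slide":[0,0,0],"rotation":[0.48,0,0],"grip":85},{"slide":[0,0,0],"rotation":[0.6,0,0],"grip":85},{"slide":[0,0,0],"rotation":[0.72,0,0],"grip":85},{"slide":[0,0,0],"rotation":[0.84,0,0],"grip":85},{"slide":[0,0,0],"rotation":[0.96,0,0],"grip":85}]'|grep time; done
python3 -m handwheel '[{"slide":[0,0,0],"rotation":[0.12,0,0],"grip":85},{"slide":[0,0,0],"rotation":[0.24,0,0],"grip":85},{"slide":[0,0,0],"rotation":[0.36,0,0],"grip":85},{"slide":[0,0,0],"rotation":[0.48,0,0],"grip":85},{"slide":[0,0,0],"rotation":[0.6,0,0],"grip":85},{"slide":[8,0,0],"rotation":[0.72,0,0],"grip":85},{"slide":[20,0,0],"rotation":[0.84,0,0],"grip":85},{"slide":[32,0,0],"rotation":[0.84,0,0],"grip":85}]'
python3 - <<'E'
from h import *
s=manip.get_state();print(s['qpos'],s['tool_pos'],s['contact_force'],s['wrist_torque'])
p,d=snap('scene','b4');cv2.imwrite('pics/b4c.png',cv2.resize(cv2.imread('pics/b4.png')[110:230,230:390],None,fx=4,fy=4))
E
```

```text
time_s: 16.97
tool_pos: [0.471, 0.1766, 0.1128]
tcp_rot: [0.45, 0.546, 0.45, -0.546]
contact_force: [-0.9, 1.0, -1.0]
finger_gap: 0.055
time_s: 17.63
tool_pos: [0.4711, 0.1766, 0.1141]
contact_force: [0.5, 0.4, -2.7]
finger_gap: 0.0546
time_s: 18.3
tool_pos: [0.4712, 0.1766, 0.1154]
contact_force: [0.6, -0.2, -1.6]
finger_gap: 0.0545
time_s: 18.97
tool_pos: [0.4709, 0.1768, 0.1166]
contact_force: [0.1, 1.3, -1.2]
finger_gap: 0.0544
return
time_s: 19.63
tool_pos: [0.4714, 0.1766, 0.149]
tcp_rot: [0.659, -0.256, 0.659, 0.256]
contact_force: [0.1, 0.2, -0.1]
finger_gap: 0.0847
time_s: 20.3
time_s: 20.97
time_s: 21.63
tool_pos: [0.4715, 0.1766, 0.1165]
tcp_rot: [0.377, 0.599, 0.377, -0.598]
contact_force: [-0.1, -0.3, 0.8]
finger_gap: 0.0853
[ 2.56586013e-01 -4.66828962e-02  1.88464355e+00 -9.58147287e-05
  1.30199832e+00  7.03295385e-01] [0.4714939  0.17660358 0.11648756] [-0.10769903 -0.32596876  0.75789314] [ 0.00531939 -0.04250431 -0.01357575]
```

View pics/b4c.png

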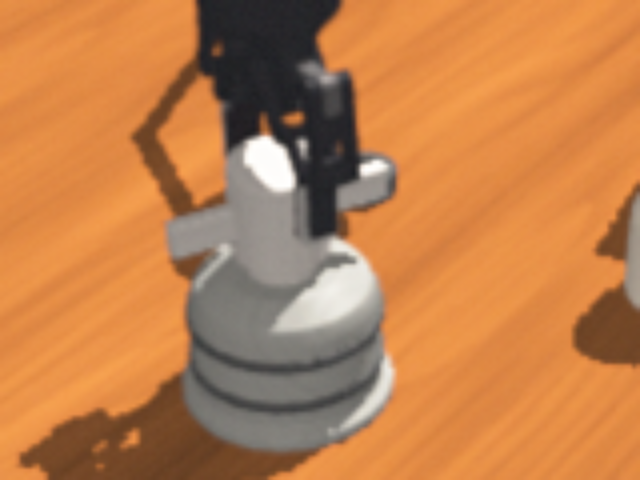

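The cap is higher and still upright. The fourth stroke comes next, taking it to about 2.2 turns, followed by a careful pull test.

```bash
python3 -m handwheel '[{"slide":[0,0,0],"rotation":[0,0,0],"grip":45},{"slide":[0,0,0],"rotation":[0,0,0],"grip":45},{"slide":[0,0,0],"rotation":[0,0,0],"grip":45},{"slide":[0,0,0],"rotation":[0,0,0],"grip":45},{"slide":[0,0,0],"rotation":[0,0,0],"grip":45},{"slide":[0,0,0],"rotation":[0,0,0],"grip":45},{"slide":[-0.16,0,0],"rotation":[-0.12,0,0],"grip":45},{"slide":[-0.32,0,0],"rotation":[-0.24,0,0],"grip":45}]'
for i in 1 2 3; do python3 -m handwheel '[{"slide":[-0.16,0,0],"rotation":[-0.12,0,0],"grip":45},{"slide":[-0.32,0,0],"rotation":[-0.24,0,0],"grip":45},{"slide":[-0.48,0,0],"rotation":[-0.36,0,0],"grip":45},{"slide":[-0.64,0,0],"rotation":[-0.48,0,0],"grip":45},{"slide":[-0.8,0,0],"rotation":[-0.6,0,0],"grip":45},{"slide":[-0.96,0,0],"rotation":[-0.72,0,0],"grip":45},{"slide":[-1.12,0,0],"rotation":[-0.84,0,0],"grip":45},{"slide":[-1.28,0,0],"rotation":[-0.96,0,0],"grip":45}]' | grep -v rot; done
echo pull
python3 -m handwheel '[{"slide":[-0.5,0,0],"rotation":[0,0,0],"grip":45},{"slide":[-1,0,0],"rotation":[0,0,0],"grip":45},{"slide":[-1.5,0,0],"rotation":[0,0,0],"grip":45},{"slide":[-2,0,0],"rotation":[0,0,0],"grip":45},{"slide":[-2.5,0,0],"rotation":[0,0,0],"grip":45},{"slide":[-3,0,0],"rotation":[0,0,0],"grip":45},{"slide":[-3,0,0],"rotation":[0,0,0],"grip":45},{"slide":[-3,0,0],"rotation":[0,0,0],"grip":45}]'
```

```text
time_s: 22.35
tool_pos: [0.4712, 0.1767, 0.1173]
tcp_rot: [0.45, 0.546, 0.449, -0.545]
contact_force: [-0.5, -0.2, 2.0]
finger_gap: 0.0546
time_s: 23.02
tool_pos: [0.4712, 0.1767, 0.1185]
contact_force: [-2.1, 0.2, 2.6]
finger_gap: 0.0544
time_s: 23.68
tool_pos: [0.4712, 0.1768, 0.1198]
contact_force: [-2.0, 1.1, 1.7]
finger_gap: 0.0545
time_s: 24.35
tool_pos: [0.4712, 0.1769, 0.121]
contact_force: [-0.8, 1.7, 1.3]
finger_gap: 0.0544
pull
time_s: 25.02
tool_pos: [0.4708, 0.1765, 0.1234]
tcp_rot: [0.601, -0.373, 0.601, 0.373]
contact_force: [-1.6, 1.1, -1.8]
finger_gap: 0.0545
```

```bash
python3 -m handwheel '[{"slide":[-0.4,0,0],"rotation":[0,0,0],"grip":45},{"slide":[-0.8,0,0],"rotation":[0,0,0],"grip":45},{"slide":[-1.2,0,0],"rotation":[0,0,0],"grip":45},{"slide":[-1.6,0,0],"rotation":[0,0,0],"grip":45},{"slide":[-2,0,0],"rotation":[0,0,0],"grip":45},{"slide":[-2,0,0],"rotation":[0,0,0],"grip":45},{"slide":[-2,0,0],"rotation":[0,0,0],"grip":45},{"slide":[-2,0,0],"rotation":[0,0,0],"grip":45}]'
```

```text
time_s: 25.68
tool_pos: [0.4705, 0.1764, 0.1248]
tcp_rot: [0.6, -0.373, 0.601, 0.373]
contact_force: [5.0, 2.2, -16.2]
finger_gap: 0.0546
```

It's held (−16 N), so it isn't free yet. I'll undo the pull and do another stroke.

```bash
python3 -m handwheel '[{"slide":[1.5,0,0],"rotation":[0,0,0],"grip":45},{"slide":[3,0,0],"rotation":[0,0,0],"grip":45},{"slide":[4.5,0,0],"rotation":[0,0,0],"grip":45},{"slide":[4.5,0,0],"rotation":[0,0,0],"grip":85},{"slide":[4.5,0,0],"rotation":[0,0,0],"grip":85},{"slide":[4.5,0,0],"rotation":[0,0,0],"grip":85},{"slide":[-12,0,0],"rotation":[0,0,0],"grip":85},{"slide":[-28,0,0],"rotation":[0,0,0],"grip":85}]'
for i in 1 2; do python3 -m handwheel '[{"slide":[0,0,0],"rotation":[0.12,0,0],"grip":85},{"slide":[0,0,0],"rotation":[0.24,0,0],"grip":85},{"slide":[0,0,0],"rotation":[0.36,0,0],"grip":85},{"slide":[0,0,0],"rotation":[0.48,0,0],"grip":85},{"slide":[0,0,0],"rotation":[0.6,0,0],"grip":85},{"slide":[0,0,0],"rotation":[0.72,0,0],"grip":85},{"slide":[0,0,0],"rotation":[0.84,0,0],"grip":85},{"slide":[0,0,0],"rotation":[0.96,0,0],"grip":85}]'|grep time; done
python3 -m handwheel '[{"slide":[0,0,0],"rotation":[0.12,0,0],"grip":85},{"slide":[0,0,0],"rotation":[0.24,0,0],"grip":85},{"slide":[0,0,0],"rotation":[0.36,0,0],"grip":85},{"slide":[0,0,0],"rotation":[0.48,0,0],"grip":85},{"slide":[0,0,0],"rotation":[0.6,0,0],"grip":85},{"slide":[0,0,0],"rotation":[0.72,0,0],"grip":85},{"slide":[0,0,0],"rotation":[0.84,0,0],"grip":85},{"slide":[8,0,0],"rotation":[0.96,0,0],"grip":85}]'
python3 -m handwheel '[{"slide":[8,0,0],"rotation":[0.12,0,0],"grip":85},{"slide":[16,0,0],"rotation":[0.24,0,0],"grip":85},{"slide":[24,0,0],"rotation":[0.24,0,0],"grip":85},{"slide":[24,0,0],"rotation":[0.24,0,0],"grip":45},{"slide":[24,0,0],"rotation":[0.24,0,0],"grip":45},{"slide":[24,0,0],"rotation":[0.24,0,0],"grip":45},{"slide":[24,0,0],"rotation":[0.24,0,0],"grip":45},{"slide":[24,0,0],"rotation":[0.24,0,0],"grip":45}]'
for i in 1 2 3; do python3 -m handwheel '[{"slide":[-0.16,0,0],"rotation":[-0.12,0,0],"grip":45},{"slide":[-0.32,0,0],"rotation":[-0.24,0,0],"grip":45},{"slide":[-0.48,0,0],"rotation":[-0.36,0,0],"grip":45},{"slide":[-0.64,0,0],"rotation":[-0.48,0,0],"grip":45},{"slide":[-0.8,0,0],"rotation":[-0.6,0,0],"grip":45},{"slide":[-0.96,0,0],"rotation":[-0.72,0,0],"grip":45},{"slide":[-1.12,0,0],"rotation":[-0.84,0,0],"grip":45},{"slide":[-1.28,0,0],"rotation":[-0.96,0,0],"grip":45}]' | grep -v rot; done
python3 -c "
from h import *
print(manip.get_state()['qpos'])
snap('scene','b5')"
```

```text
time_s: 26.35
tool_pos: [0.4704, 0.1763, 0.1534]
tcp_rot: [0.6, -0.373, 0.601, 0.373]
contact_force: [-0.0, -0.1, -0.1]
finger_gap: 0.0849
time_s: 27.02
time_s: 27.68
time_s: 28.35
tool_pos: [0.4725, 0.1768, 0.1477]
tcp_rot: [0.447, 0.55, 0.446, -0.547]
contact_force: [-0.2, -0.1, 0.3]
finger_gap: 0.0847
time_s: 29.02
tool_pos: [0.4713, 0.1766, 0.1222]
tcp_rot: [0.38, 0.597, 0.38, -0.596]
contact_force: [-0.3, 0.2, 0.8]
finger_gap: 0.0547
time_s: 29.68
tool_pos: [0.4715, 0.1767, 0.1235]
contact_force: [1.4, 0.2, 1.3]
finger_gap: 0.0547
time_s: 30.35
tool_pos: [0.4714, 0.1768, 0.1247]
contact_force: [0.3, 0.7, 1.8]
finger_gap: 0.0545
time_s: 31.02
tool_pos: [0.4707, 0.1768, 0.1256]
contact_force: [-1.2, 0.9, 0.1]
finger_gap: 0.0546
[ 2.56937182e-01 -5.65878623e-02  1.87663976e+00  4.34669635e-04
  1.32158812e+00 -2.19207673e+00]
```

```bash
python3 -m handwheel '[{"slide":[-0.16,0,0],"rotation":[-0.12,0,0],"grip":45},{"slide":[-0.32,0,0],"rotation":[-0.24,0,0],"grip":45},{"slide":[-0.48,0,0],"rotation":[-0.34,0,0],"grip":45},{"slide":[-1.5,0,0],"rotation":[-0.34,0,0],"grip":45},{"slide":[-2.5,0,0],"rotation":[-0.34,0,0],"grip":45},{"slide":[-3.5,0,0],"rotation":[-0.34,0,0],"grip":45},{"slide":[-4.5,0,0],"rotation":[-0.34,0,0],"grip":45},{"slide":[-4.5,0,0],"rotation":[-0.34,0,0],"grip":45}]'
python3 -m handwheel '[{"slide":[-0.3,0,0],"rotation":[0,0,0],"grip":45},{"slide":[-0.6,0,0],"rotation":[0,0,0],"grip":45},{"slide":[-1,0,0],"rotation":[0,0,0],"grip":45},{"slide":[-1.3,0,0],"rotation":[0,0,0],"grip":45},{"slide":[-1.6,0,0],"rotation":[0,0,0],"grip":45},{"slide":[-2,0,0],"rotation":[0,0,0],"grip":45},{"slide":[-2,0,0],"rotation":[0,0,0],"grip":45},{"slide":[-2,0,0],"rotation":[0,0,0],"grip":45}]'
```

```text
time_s: 31.73
tool_pos: [0.4707, 0.1767, 0.1299]
tcp_rot: [0.582, -0.402, 0.582, 0.402]
contact_force: [-1.9, 2.7, -1.6]
finger_gap: 0.0542
time_s: 32.4
tool_pos: [0.4708, 0.1767, 0.1318]
tcp_rot: [0.581, -0.402, 0.581, 0.403]
contact_force: [-2.6, 5.3, -3.3]
finger_gap: 0.0548
```

```bash
python3 -m handwheel '[{"slide":[-0.7,0,0],"rotation":[0,0,0],"grip":45},{"slide":[-1.4,0,0],"rotation":[0,0,0],"grip":45},{"slide":[-2.1,0,0],"rotation":[0,0,0],"grip":45},{"slide":[-2.8,0,0],"rotation":[0,0,0],"grip":45},{"slide":[-3.5,0,0],"rotation":[0,0,0],"grip":45},{"slide":[-4.2,0,0],"rotation":[0,0,0],"grip":45},{"slide":[-5,0,0],"rotation":[0,0,0],"grip":45},{"slide":[-5,0,0],"rotation":[0,0,0],"grip":45}]'
python3 - <<'E'
from h import *
p,d=snap('scene','c1');cv2.imwrite('pics/c1c.png',cv2.resize(cv2.imread('pics/c1.png')[110:230,230:390],None,fx=4,fy=4))
E
```

```text
time_s: 33.07
tool_pos: [0.4708, 0.1766, 0.137]
tcp_rot: [0.581, -0.402, 0.581, 0.403]
contact_force: [-3.4, 4.4, -2.8]
finger_gap: 0.054
```

View pics/c1c.png

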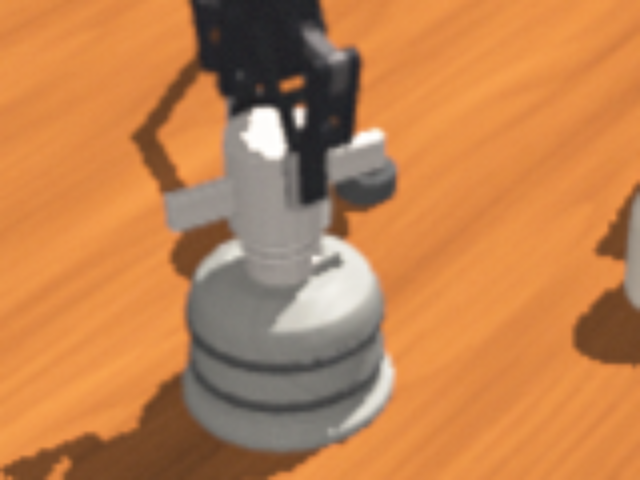

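It's free: the neck shows below the skirt at about (285,260), and the force is just the cap's weight. Lifting now.

```bash
python3 -m handwheel '[{"slide":[-3,0,0],"rotation":[0,0,0],"grip":45},{"slide":[-6,0,0],"rotation":[0,0,0],"grip":45},{"slide":[-10,0,0],"rotation":[0,0,0],"grip":45},{"slide":[-15,0,0],"rotation":[0,0,0],"grip":45},{"slide":[-20,0,0],"rotation":[0,0,0],"grip":45},{"slide":[-30,0,0],"rotation":[0,0,0],"grip":45},{"slide":[-45,0,0],"rotation":[0,0,0],"grip":45},{"slide":[-60,0,0],"rotation":[0,0,0],"grip":45}]'
python3 - <<'E'
from h import *
p,d=snap('scene','c2');snap('top','c3')
W=world('scene',d)
s=manip.get_state();w,x,y,z=s['tcp_rot'];M=R.from_quat([x,y,z,w]).as_matrix();yaw=np.arctan2(M[1,1],M[0,1])
print(s['qpos'],s['tool_pos'],yaw)
# tray pose from corners avg & rect ; tray x direction
tx=np.arctan2(-145.4+114.2+-302.8+271.6,639.5-451+613.5-424.9); ta=np.radians(80.6-90); print('tray ang',ta)
c=np.array([.531,-.2095]);ct,st=np.cos(ta),np.sin(ta)
core=np.array([.5945,-.2605])-c;print('core in tray',ct*core[0]+st*core[1],-st*core[0]+ct*core[1])
T=c+np.array([ct*-.015-st*.01,st*-.015+ct*.01]);print('target',T)
print('slide mm',(M.T@(np.r_[T,s['tool_pos'][2]]-s['tool_pos'])*1000).round(1))
print('tool yaw wanted',ta+np.pi/2,'turn about tool x', -(((ta+np.pi/2-yaw)+np.pi/2)%np.pi-np.pi/2))
cv2.imwrite('pics/c2c.png',np.hstack([cv2.resize(cv2.imread('pics/c2.png')[70:220,230:390],(400,375)),cv2.resize(cv2.imread('pics/top0.png')[180:280,400:500],(375,375))]))
E
```

```text
time_s: 33.78
tool_pos: [0.4709, 0.176, 0.198]
tcp_rot: [0.581, -0.403, 0.582, 0.402]
contact_force: [0.4, -0.3, -3.4]
finger_gap: 0.0543
[ 2.56317181e-01 -1.19024514e-01  1.79434464e+00 -6.28828951e-04
  1.46004174e+00 -2.52534164e+00] [0.47306185 0.17667446 0.20079373] 2.781717962544314
tray ang -0.16406094968746707
core in tray 0.0709769563363653 -0.039943981639612436
target [ 0.51783468 -0.19718439]
slide mm [-1.000e-01 -1.736e+02 -3.341e+02]
tool yaw wanted 1.4067353771074296 turn about tool x 1.3749825854368845
```

View pics/c2c.png

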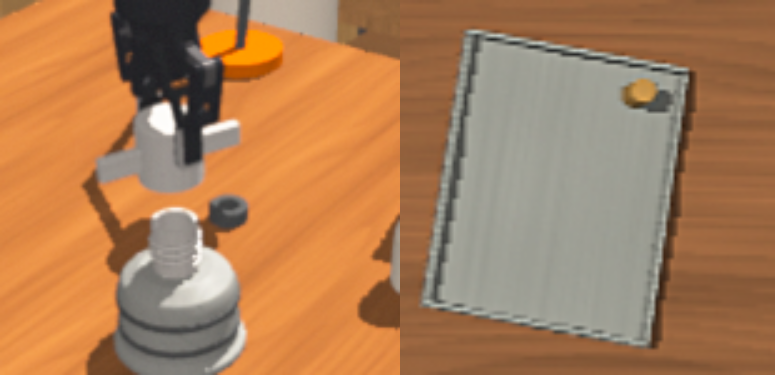

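The cap hangs upright, clear of the neck, and the tray is free apart from the core at its upper right. Carrying it over now.

```bash
python3 -m handwheel '[{"slide":[0,0,0],"rotation":[0.12,0,0],"grip":45},{"slide":[0,-4,-8],"rotation":[0.24,0,0],"grip":45},{"slide":[0,-10,-20],"rotation":[0.36,0,0],"grip":45},{"slide":[0,-18,-35],"rotation":[0.48,0,0],"grip":45},{"slide":[0,-28,-53],"rotation":[0.6,0,0],"grip":45},{"slide":[0,-38,-72],"rotation":[0.72,0,0],"grip":45},{"slide":[0,-49,-93],"rotation":[0.84,0,0],"grip":45},{"slide":[0,-60,-115],"rotation":[0.96,0,0],"grip":45}]'
python3 -m handwheel '[{"slide":[0,-31,-4],"rotation":[0.05,0,0],"grip":45},{"slide":[0,-62,-8],"rotation":[0.1,0,0],"grip":45},{"slide":[0,-95,-13],"rotation":[0.15,0,0],"grip":45},{"slide":[0,-130,-17],"rotation":[0.2,0,0],"grip":45},{"slide":[0,-165,-22],"rotation":[0.25,0,0],"grip":45},{"slide":[0,-200,-27],"rotation":[0.3,0,0],"grip":45},{"slide":[0,-228,-30],"rotation":[0.36,0,0],"grip":45},{"slide":[0,-245,-33],"rotation":[0.415,0,0],"grip":45}]'
python3 - <<'E'
from h import *
p,d=snap('scene','d1');snap('top','d2')
s=manip.get_state();w,x,y,z=s['tcp_rot'];M=R.from_quat([x,y,z,w]).as_matrix();yaw=np.arctan2(M[1,1],M[0,1])
print(s['qpos'],s['tool_pos'],yaw,s['contact_force'])
print((M.T@(np.r_[.5178,-.1972,s['tool_pos'][2]]-s['tool_pos'])*1000).round(1))
cv2.imwrite('pics/d1c.png',cv2.resize(cv2.imread('pics/d1.png')[170:390,100:320],(600,600)))
E
```

```text
time_s: 34.55
tool_pos: [0.4865, 0.0467, 0.1964]
tcp_rot: [0.702, -0.087, 0.702, 0.087]
contact_force: [1.6, -0.9, -1.8]
finger_gap: 0.0544
time_s: 35.22
tool_pos: [0.5152, -0.2011, 0.1963]
tcp_rot: [0.704, 0.059, 0.705, -0.06]
contact_force: [0.5, 0.6, -2.9]
finger_gap: 0.0547
[-4.63803488e-01  2.22794818e-02  1.66618641e+00 -1.22481996e-03
  1.45336499e+00 -1.86522997e+00] [ 0.51502942 -0.20086342  0.19616648] 1.40157044499655 [-0.06833615  1.42722082 -1.67407877]
[-0.   4.1  2.1]
```

View pics/d1c.png

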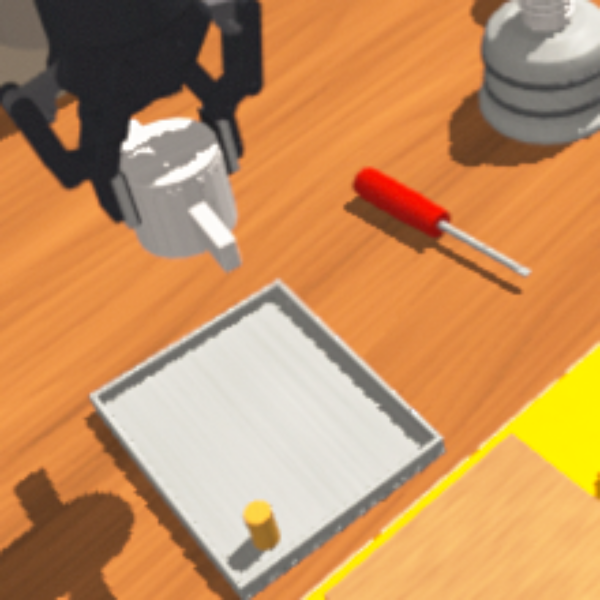

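```bash
python3 - <<'E'
from h import *
d=np.load('pics/d1.npy');W=world('scene',d)
z=W[...,2];m=np.zeros_like(z,bool);m[205:280,140:195]=1
m&=(np.hypot(W[...,0]-.515,W[...,1]+.201)<.027)&(z>.2)
print(m.sum(),np.percentile(z[m],[5,25,50,75,95]))
print('traywall/floor',np.median(z[315:330,180:200]))
d0=np.load('pics/scene0.npy');W0=world('scene',d0);m0=(np.hypot(W0[...,0]-.470,W0[...,1]-.1764)<.026)&(W0[...,2]>.133);print('ref top start',np.median(W0[...,2][m0]))
E
```

```text
1058 [0.20731313 0.23020907 0.23173961 0.23255269 0.27928184]
traywall/floor 0.005671071557893648
ref top start 0.14101838825907204
```

```bash
python3 -m handwheel '[{"slide":[8,1,0],"rotation":[0,0,0],"grip":45},{"slide":[20,2,1],"rotation":[0,0,0],"grip":45},{"slide":[38,3,1],"rotation":[0,0,0],"grip":45},{"slide":[58,4,2],"rotation":[0,0,0],"grip":45},{"slide":[78,4,2],"rotation":[0,0,0],"grip":45},{"slide":[95,4,2],"rotation":[0,0,0],"grip":45},{"slide":[108,4,2],"rotation":[0,0,0],"grip":45},{"slide":[115,4,2],"rotation":[0,0,0],"grip":45}]'
python3 -m handwheel '[{"slide":[8,0,0],"rotation":[0,0,0],"grip":45},{"slide":[16,0,0],"rotation":[0,0,0],"grip":45},{"slide":[24,0,0],"rotation":[0,0,0],"grip":45},{"slide":[32,0,0],"rotation":[0,0,0],"grip":45},{"slide":[38,0,0],"rotation":[0,0,0],"grip":45},{"slide":[43,0,0],"rotation":[0,0,0],"grip":45},{"slide":[47,0,0],"rotation":[0,0,0],"grip":45},{"slide":[50,0,0],"rotation":[0,0,0],"grip":45}]'
python3 -m handwheel '[{"slide":[0,0,0],"rotation":[0,0,0],"grip":45},{"slide":[0.5,0,0],"rotation":[0,0,0],"grip":45},{"slide":[1,0,0],"rotation":[0,0,0],"grip":45},{"slide":[1.5,0,0],"rotation":[0,0,0],"grip":45},{"slide":[2,0,0],"rotation":[0,0,0],"grip":45},{"slide":[2.5,0,0],"rotation":[0,0,0],"grip":45},{"slide":[3,0,0],"rotation":[0,0,0],"grip":45},{"slide":[3.5,0,0],"rotation":[0,0,0],"grip":45}]'
```

```text
time_s: 35.98
tool_pos: [0.5165, -0.1922, 0.0786]
tcp_rot: [0.703, 0.058, 0.706, -0.057]
contact_force: [0.1, 0.2, -1.5]
finger_gap: 0.0547
time_s: 36.65
tool_pos: [0.5181, -0.1942, 0.0314]
tcp_rot: [0.705, 0.058, 0.705, -0.058]
contact_force: [-0.3, -0.4, -2.9]
finger_gap: 0.0543
time_s: 37.32
tool_pos: [0.5182, -0.1942, 0.0283]
tcp_rot: [0.705, 0.058, 0.705, -0.058]
contact_force: [-0.2, 0.5, -2.8]
finger_gap: 0.0544
```

```bash
python3 -m handwheel '[{"slide":[0.4,0,0],"rotation":[0,0,0],"grip":45},{"slide":[0.8,0,0],"rotation":[0,0,0],"grip":45},{"slide":[1.2,0,0],"rotation":[0,0,0],"grip":45},{"slide":[1.6,0,0],"rotation":[0,0,0],"grip":45},{"slide":[2,0,0],"rotation":[0,0,0],"grip":45},{"slide":[2.4,0,0],"rotation":[0,0,0],"grip":45},{"slide":[2.7,0,0],"rotation":[0,0,0],"grip":45},{"slide":[3,0,0],"rotation":[0,0,0],"grip":45}]'
python3 -m handwheel '[{"slide":[0.2,0,0],"rotation":[0,0,0],"grip":45},{"slide":[0.4,0,0],"rotation":[0,0,0],"grip":45},{"slide":[0.6,0,0],"rotation":[0,0,0],"grip":45},{"slide":[0.8,0,0],"rotation":[0,0,0],"grip":45},{"slide":[1,0,0],"rotation":[0,0,0],"grip":45},{"slide":[1.2,0,0],"rotation":[0,0,0],"grip":45},{"slide":[1.4,0,0],"rotation":[0,0,0],"grip":45},{"slide":[1.6,0,0],"rotation":[0,0,0],"grip":45}]'
```

```text
time_s: 37.98
tool_pos: [0.5181, -0.1941, 0.0253]
tcp_rot: [0.705, 0.058, 0.705, -0.058]
contact_force: [0.1, -0.7, -2.4]
finger_gap: 0.0546
time_s: 38.65
tool_pos: [0.5182, -0.1942, 0.0238]
tcp_rot: [0.705, 0.058, 0.705, -0.058]
contact_force: [-0.6, 0.2, 1.2]
finger_gap: 0.0548
```

Contact at the expected height, with about 4 N on the tray. Releasing and backing off.

```bash
python3 -m handwheel '[{"slide":[0.3,0,0],"rotation":[0,0,0],"grip":45},{"slide":[0.3,0,0],"rotation":[0,0,0],"grip":65},{"slide":[0.3,0,0],"rotation":[0,0,0],"grip":85},{"slide":[0.3,0,0],"rotation":[0,0,0],"grip":85},{"slide":[0.3,0,0],"rotation":[0,0,0],"grip":85},{"slide":[0.3,0,0],"rotation":[0,0,0],"grip":85},{"slide":[0.3,0,0],"rotation":[0,0,0],"grip":85},{"slide":[0.3,0,0],"rotation":[0,0,0],"grip":85}]'
python3 -m handwheel '[{"slide":[-5,0,0],"rotation":[0,0,0],"grip":85},{"slide":[-15,0,0],"rotation":[0,0,0],"grip":85},{"slide":[-30,0,0],"rotation":[0,0,0],"grip":85},{"slide":[-50,0,0],"rotation":[0,0,0],"grip":85},{"slide":[-75,0,0],"rotation":[0,0,0],"grip":85},{"slide":[-100,0,0],"rotation":[0,0,0],"grip":85},{"slide":[-120,0,0],"rotation":[0,0,0],"grip":85},{"slide":[-130,0,0],"rotation":[0,0,0],"grip":85}]'
python3 - <<'E'
from h import *
p,d=snap('scene','e1')
W=world('scene',d);m=(np.hypot(W[...,0]-.518,W[...,1]+.195)<.026)&(W[...,2]>.05)&(W[...,2]<.08);P=W[m];print(len(P),np.median(P,0))
A=np.c_[P[:,:2],np.ones(len(P))];k=abs(P[:,2]-np.median(P[:,2]))<.004;print('tilt',np.linalg.lstsq(A[k],P[k,2],rcond=None)[0][:2])
cv2.imwrite('pics/e1c.png',cv2.resize(cv2.imread('pics/e1.png')[170:390,40:320],(760,597)))
E
```

```text
time_s: 39.32
tool_pos: [0.5181, -0.1941, 0.0234]
tcp_rot: [0.705, 0.058, 0.705, -0.058]
contact_force: [0.2, -0.9, -0.6]
finger_gap: 0.0852
time_s: 39.98
tool_pos: [0.5198, -0.1949, 0.158]
tcp_rot: [0.707, 0.057, 0.703, -0.059]
contact_force: [-0.6, -0.4, -0.3]
finger_gap: 0.0851
602 [ 0.52025902 -0.19701329  0.05914887]
tilt [-0.00297232  0.01896912]
```

View pics/e1c.png

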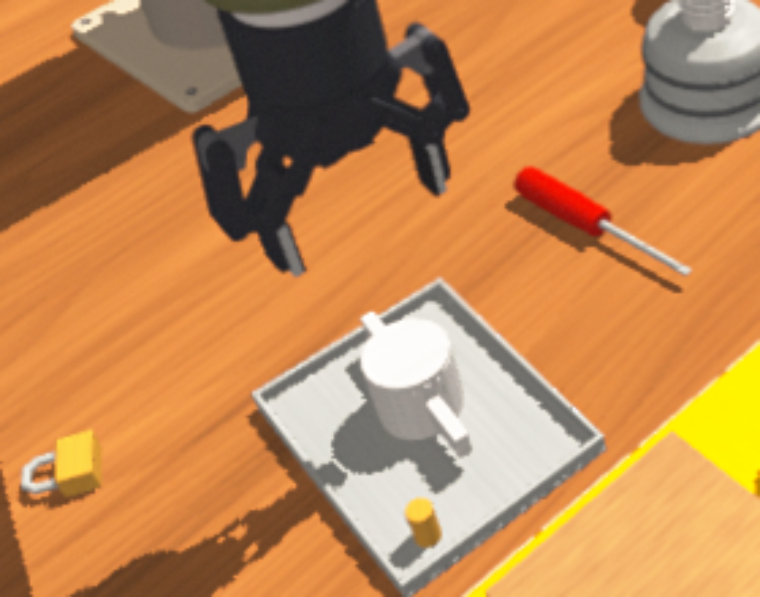

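The cap stands flat in the tray with its top at 59 mm (58 expected, and this camera read about 1 mm high earlier). The core at (423,522) is upright and the gripper is clear.

```bash
python3 -c "
from station import ticket
print(ticket.job_done())"
```

```text
the job is handed in; nothing more can be done
None
```

I unscrewed the cap in five gripping strokes, about 2.7 turns anticlockwise. I then lifted it off, set it down in the tray closed end up, let go and backed away. The job was handed in at about 40 s of the 67 s allowed; no verdict is reported.

- **On the way:** A first pull test at about 2.2 turns was held by the thread (16 N), so I lowered the cap and did one more stroke. The next pull came free with only about 3 N, roughly the cap's weight. By my estimate the cap was near 0.100 m after the third stroke, inside the 0.097–0.115 m window, and it was later lifted well clear of the neck.
- **Set-down:** Contact with the tray was about 4 N, far below the 80 N limit.
- **Last checks:** The cap's top measured 59 mm above the bench (58 mm expected, and the camera had read about 1 mm high earlier). Its tilt was about 0.02 rad, and the open gripper was well clear of it.
- **Bystanders:** The lock core was upright, and the driver and padlock looked undisturbed in the last picture. The jar was outside that last crop; the gripper never came near it, but I did not check it again at the end.

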